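# Push the stuck piston out of the clay extruder

## Robot

A 6-joint arm with a two-finger parallel gripper is mounted at the origin on a cart in front of the work surface, level with it; the furniture and walls round the work are solid. World frame = base frame: x ahead of the robot, y to its left, z up, the work surface at z = 0. Lengths are in mm, angles in degrees, forces in N, time in s.
With the tool pointing down it reaches from about 300 to 850 mm from the base axis. Payload 4.2 kg.
Tool frame: the origin (TCP) lies on the centre line of the jaws, within the pads' length; the fingertips stand 14 mm ahead of it and the grasp point (between the pads) lies 5 mm behind it; z points along the fingers, y is the line along which they close (so a half turn about z gives the same grasp; the last joint's range is limited). The gripper opens to 91 mm and grips with 3 to 60 N. Pads are 32 mm wide; open, the fingers measure 118 mm over their backs; the gripper's body (76 mm by 178 mm) begins 60 mm behind the grasp point.
Start: joints at [-66.864, 18.312, 89.639, -0, 72.044, -1.146], TCP at [236.461, -524.147, 205.076] pointing down, gripper open.
Joint ranges: [-177.97, 177.97], [-48.28, 115.42], [12.27, 149.76], [-77.06, 257.06], [2.81, 150.46], [-146.56, 146.56]. Speed limits (degrees/s): [147.25, 147.25, 180, 180, 180, 180].

## Interface

Orientations are given as [roll, pitch, yaw] about the fixed x, y, z axes, in that order (R = Rz(yaw) Ry(pitch) Rx(roll)).
In Python, from workcell import env gives the robot as it stands.
- The arm moves only by the tool arm_command, never from a script. Its argument "motion" is a list of rows, each an object with "offset": the shift along the tool's x, y, z in m, a list of three; "spin": the turn about the tool's z in rad. In form: [{"offset": [tx, ty, tz], "spin": spin}, ...]. A call has 1 to 5 rows; each row shifts and turns the commanded pose from where the row before left it, along the tool's axes as they then stand; what a row does not reach is not made up. A row lasts 1/8 s, in which the tool goes at most 62.5 mm and 10.7 degrees, less where a joint would pass 70% of its speed; a pose out of reach is approached as far as the arm can. A call with a gripper value outside its range is refused whole. "jaw" is the finger opening in m, from 0 to 0.0912, set as the call begins (left out, the last holds). The fingers move at their own pace and stop on an object; "newtons" is the grip in N (left out, the last holds). Time passes only in rows, so rows that do not move let the fingers close. It gives the time, the measured TCP pose, the force, the opening and the grip force at its end, in the units of the state.
- env.state(): the state, without advancing time (a new reading comes with each control period).
- env.grab_frame(name): name is "scene" or "top" or "wrist"; returns (picture, depth): 420x560x3 uint8, blue, green, red; 420x560 float32, mm along the optical axis (not along the pixel's ray), 0 where there is no reading.
- env.camera_model(name): a dict with "fx", "fy", "cx", "cy" (pixels), "eye" and "rotation" of the camera in the world; the wrist camera has in their place "hand_eye" (4x4, takes a point from camera to tool coordinates, whose origin is the TCP and whose axes are the flange's). Camera axes: x right, y down, z forward; pixel columns grow to the right and rows downward; lengths in mm; the calibration is good to about 2 mm. A picture is of the moment at which its call begins: read the wrist's pose just before it. camera_model takes no time and is no camera call.
- env.job_done(): hands the job in; it is judged then, once.
Trained networks look in the newest picture that a camera, given by its name, has taken for a name from the list of things; names that differ only in an ending like _2 or _b are one class to them, and where a whole thing is asked for, a point or a joint stands for the part that bears it (a point fixed in the world has none). Each returns a list of dicts, best first, with "score" (0 to 1); they miss things now and then, are a little off and sometimes report something else, mostly with a low value. They report only what shows in the picture. A call takes as long as a camera call. They do not tell look-alikes from the thing itself.
- env.boxes_of(camera, target): "bbox" ([left, top, right, bottom] in pixels, round what is visible of it).
- env.pinpoint(camera, target): "location" ([column, row] in pixels: a listed point, or the origin of a listed thing).
The state is a dict: "time_s": time; "qpos": joint angles; "qvel": joint speeds; "effort": joint torques, N m; "ee_pos": TCP position; "ee_rot": TCP orientation; "force": force on the tool from outside, world axes, zero at the start; "torque": the same for the moment, N m; "gripper_width": finger opening in mm; "gripper_force": force on a finger pad.
Only numpy, scipy, OpenCV 4.12 (cv2) and the standard library are available. Lean on these libraries where they do the work, as an engineer would, in place of code of your own. Each camera call takes 0.05 s, during which the arm holds its last target. There are 200 camera calls.

## Task

The piston is stuck in the barrel of the clay extruder. Lift the die plate out of the grooves at the mouth and hang it by its hook on the die rail, slid along until it closes up edge to edge with the row of dies; push the piston right through with the push-rod so that it drops into the bowl below the mouth, then draw the rod out and lay it flat on the bench. Leave the bowl standing where it is and do not disturb the cup, scissors, pencil, rib and loop tool.

Things in the scene. Friction and masses are not known exactly. Their poses are not given: they have to be found in the camera images.
- extruder: clay extruder: aluminium tube strapped level on a wooden stand fixed to the bench. Origin on the bench under the tube; +x = the way the piston must come out, along the tube; z up. Tube axis at z = 100 mm, from the rear mouth at x = -85 to the front face at x = 71 mm; bore 34, outside 41 mm (49 at the rear collar). Stand board 100 mm wide, 18 mm thick, x = -98 to 47 mm
- barrel_rear (a point): centre of the tube's open rear mouth, on its axis, 100 mm above the bench; axes as the extruder's (+x into the tube)
- barrel_mouth (a point): centre of the tube's front face, on its axis; axes as the extruder's (+x out of the tube). Before it, 64 to 86 mm from the extruder's origin, a die holder 78 mm wide, 64 to 130 mm above the bench: two upright grooves, open at the top, hold the die plate by its side edges with 2 mm of play; between the grooves the front is open
- piston: black round piston, 32 mm in diameter, 24 mm long; origin at its centre, x along its axis. At the start tight inside the tube, its centre 45 to 95 mm from the rear mouth; it takes some 5 to 9 N to push it along, all the way. The die plate keeps it from coming out
- die: loose steel die plate, 64 mm wide (y), 62 high (z), 5 thick (x), 140 g. Origin: middle of its lower edge. A strap on its top edge bends to a hook on the +x side that takes the rail along y. At the start it stands upright in the die holder's grooves, hook pointing away from the tube, lower edge 68 mm above the bench; lifted 64 mm it is clear of them
- die_grip (a point): centre of the die's dark wooden grip, 14 (x) by 26 (y) by 34 mm high, on top of the hook: 12, 0, 117 mm in the die's frame; axes as the die's. The grip is the top of the die
- die_hook (a point): middle of the underside of the hook's bridge, where the rail bears: 13.5, 0, 94 mm in the die's frame; axes as the die's. The hook is 20 mm wide (y), its opening 22 mm (x, 11 either side of this point), its lip reaches 20 mm below this point
- die_rail: fixed die rail: level steel bar 10 mm thick along this body's y, its top 125 mm above the bench, posts at y = -148 and 148 mm (up to 129 mm high), on a board 60 mm wide. Origin on the bench under its middle. Two like dies, fixed, fill its -y end (plates on the -x side, y = -138 to -7 mm; grips up to 165 mm high); the bar from there to y = 138 mm is free. The die may hang either way round
- row_place (a point): point on top of the rail bar where the middle of the hook stands when the die's plate all but touches (2 mm) the edge of the last die in the row; 125 mm above the bench; axes as the rail's: the row lies to -y, the free bar to +y
- push_rod: loose push-rod lying on the bench, 120 g, its weight in the grip: wood, 20 mm square, 44 mm long, between square collars 28 mm wide, 8 thick; then a light 14 mm rod with a round black head of 24 mm. Origin: centre of the grip, on the axis, 14 mm above the bench; x towards the head. Front collar's face at x = 30 mm: with it at the rear mouth the head stands 29 mm out of the front face and the piston is out
- rod_tip (a point): centre of the end of the push-rod's head, 215 mm from the rod's origin; axes as the rod's
- catch_bowl: loose black bowl, white inside, 125 mm wide at the rim, 59 mm high, standing in front of and partly below the tube's mouth. Origin: centre of its foot
- grey_cup: blue-grey cup, 84 mm wide, 65 mm high, bystander; origin at the centre of its foot
- scissors: scissors lying flat, 61 by 131 mm, bystander; origin at the middle
- pencil_red: red pencil, 142 mm long, 8 mm thick, bystander; origin at the middle
- wood_rib: kidney-shaped wooden rib, 41 by 94 by 6 mm, bystander; origin at the middle
- loop_tool: loop tool with a wooden handle, 150 mm long, 14 mm thick, bystander; origin at the middle
Mind the look-alikes: they are no part of the job. Leave any turquoise look-alike of the catch_bowl alone.

How it is judged (in metres and radians):
On the way, in this order (a step that is already met when the one before it is completed fails the run):
1. the die plate has been lifted clear of its grooves (z of die in the frame of extruder above 0.132 m), for 0.1 s.
2. the push-rod's head has gone into the barrel from the rear (x of rod_tip in the frame of extruder between -0.08 and 0.06 m and y of rod_tip in the frame of extruder between -0.012 and 0.012 m and z of rod_tip in the frame of extruder between 0.088 and 0.112 m), for 0.1 s.
3. the piston has dropped out of the mouth into the bowl (horizontal distance between piston and catch_bowl below 0.045 m and height (world z) of piston between 0.012 and 0.055 m), for 0.2 s.
At the end, for the whole second after the job is handed in: Piston at rest in the upright bowl, within 45 mm of its middle and below the rim; die hanging at rest on the rail, upright within 0.4 and parallel to it within 0.3 rad, hook within 15 mm of where its plate meets the last die of the row; push-rod at rest, flat on the bench (all of step 3 and x of die_hook in the frame of die_rail between -0.016 and 0.016 m and y of die_hook in the frame of die_rail between 0.012 and 0.042 m and z of die_hook in the frame of die_rail between 0.118 and 0.136 m and angle between die's own z axis and vertical below 0.4 rad and angle between the y axis of die and the y axis of die_rail, either way round below 0.3 rad and height (world z) of each of push_rod, rod_tip below 0.03 m and height (world z) of rod_tip above 0 m and angle between catch_bowl's own z axis and vertical below 0.1 rad and linear speed of each of piston, die, push_rod below 0.02 m/s); the robot touches nothing.
It fails at once if the bowl was shifted by more than 40 mm or tipped (distance of catch_bowl from where it was at the start of the episode above 0.04 m or angle between catch_bowl's own z axis and vertical above 0.5 rad).
It fails at once if the cup, scissors, pencil, rib or loop tool was shifted by more than 40 mm (distance of any of grey_cup, scissors, pencil_red, wood_rib, loop_tool from where it was at the start of the episode above 0.04 m).
It also fails if it takes over 72 s, if anything falls off the work surface, if the arm or the gripper's body presses on something with over 40 N, if the wrist force passes 120 N, or if a joint passes its speed limit or range.

## Working session

There is one attempt and no reset: what is moved stays moved. The work goes in short steps, Python scripts to look and compute and a tool call to move; the robot and the scene stay as the last step left them, time stands still between calls to the robot, and variables do not carry over. Pictures are saved under pics/ and viewed, at most 10 in all, crops included, and the job is handed in when it is done.

Besides the shell and the picture viewer there is one more tool, called after ">>>" as a command line: name --argument value ..., lists and objects as JSON in quotes. arm_command: Moves the arm, as the interface text tells. Its arguments: {"type":"object","properties":{"motion":{"type":"array"},"jaw":{"type":"number"},"newtons":{"type":"number"}},"required":["motion"]}

```bash
mkdir -p pics; ls; cat > h.py <<'E'
import numpy as np, cv2
from workcell import env
from scipy.spatial.transform import Rotation as R
def snap(cam,fn=None):
    s=env.state(); im,d=env.grab_frame(cam)
    if fn: cv2.imwrite('pics/'+fn,im)
    return s,im,d
def cam(name,s=None):
    m=env.camera_model(name)
    K=(m['fx'],m['fy'],m['cx'],m['cy'])
    if 'hand_eye' in m:
        H=np.array(m['hand_eye']); T=np.eye(4)
        T[:3,:3]=R.from_euler('xyz',s['ee_rot'],degrees=True).as_matrix(); T[:3,3]=s['ee_pos']
        return K,T@H
    T=np.eye(4);T[:3,:3]=np.array(m['rotation']);T[:3,3]=m['eye'];return K,T
def ray(name,px,s=None):
    K,T=cam(name,s); d=np.array([(px[0]-K[2])/K[0],(px[1]-K[3])/K[1],1.])
    return T[:3,3],T[:3,:3]@d
def atz(name,px,z,s=None):
    o,d=ray(name,px,s); return o+d*(z-o[2])/d[2]
def proj(name,p,s=None):
    K,T=cam(name,s); q=np.linalg.inv(T)@np.append(p,1); return np.array([K[0]*q[0]/q[2]+K[2],K[1]*q[1]/q[2]+K[3]])
def cloud(name,d,s=None):
    K,T=cam(name,s); v,u=np.mgrid[:d.shape[0],:d.shape[1]]
    P=np.stack([(u-K[2])/K[0]*d,(v-K[3])/K[1]*d,d],-1)@T[:3,:3].T+T[:3,3]; P[d<=0]=np.nan; return P
E
python3 - <<'E'
from h import *
s,im,d=snap('top','top0.png'); s2,im2,d2=snap('scene','scene0.png')
print(s['ee_rot'],s['time_s'])
for c in ('top','scene'):
    print(c,np.round(cam(c)[1],2).tolist(),cam(c)[0])
for n,z in dict(extruder=0,barrel_rear=100,barrel_mouth=100,die_grip=185,die_hook=162,die_rail=0,row_place=125,push_rod=14,rod_tip=14,catch_bowl=0,grey_cup=0,scissors=3,pencil_red=4,wood_rib=3,loop_tool=7).items():
    for c in ('top','scene'):
        for r in env.pinpoint(c,n)[:3]: print(n,c,round(r['score'],2),np.round(r['location']),np.round(atz(c,r['location'],z)))
E
```

```text
pics
[-1.79900244e+02 -3.07202882e-03  2.42792701e+01] 0.0
top [[-176.4, -1.09, -89.2, 409.95], [-176.4, -1.09, -89.2, -162.03], [-176.4, -1.09, -89.2, 1666.68], [0.0, 0.0, 0.0, 1.0]] (481.9913437919604, 481.9913437919604, 281.75341656373604, 212.5455133318232)
scene [[-131.56, -1.01, -121.88, -247.59], [-131.56, -1.01, -121.88, 288.35], [-131.56, -1.01, -121.88, 933.96], [0.0, 0.0, 0.0, 1.0]] (398.16486244851035, 398.16486244851035, 275.35933371097053, 210.64888008572487)
extruder top 0.56 [258. 224.] [-1257. -1829.     0.]
extruder top 0.48 [292. 223.] [-1257. -1829.     0.]
extruder top 0.46 [346. 215.] [-1257. -1829.     0.]
extruder scene 0.84 [256. 260.] [-1182.  -646.     0.]
extruder scene 0.16 [232. 246.] [-1182.  -646.     0.]
barrel_rear top 0.55 [232. 224.] [-1157. -1729.   100.]
barrel_rear scene 0.66 [232. 247.] [-1082.  -546.   100.]
barrel_mouth top 0.6 [277. 224.] [-1157. -1729.   100.]
barrel_mouth scene 0.84 [274. 231.] [-1082.  -546.   100.]
barrel_mouth scene 0.48 [275. 236.] [-1082.  -546.   100.]
barrel_mouth scene 0.44 [284. 208.] [-1082.  -546.   100.]
die_gr
[... 978 characters left out ...]
ene 0.65 [397. 207.] [-1182.  -646.     0.]
catch_bowl scene 0.58 [292. 245.] [-1182.  -646.     0.]
grey_cup top 0.89 [342. 217.] [-1257. -1829.     0.]
scissors top 0.74 [323. 244.] [-1254. -1826.     3.]
scissors scene 0.65 [254. 258.] [-1179.  -643.     3.]
scissors scene 0.57 [230. 230.] [-1179.  -643.     3.]
pencil_red top 0.56 [222. 202.] [-1253. -1825.     4.]
pencil_red scene 0.51 [204. 264.] [-1178.  -642.     4.]
wood_rib top 0.71 [272. 252.] [-1254. -1826.     3.]
wood_rib scene 0.46 [230. 247.] [-1179.  -643.     3.]
loop_tool top 0.57 [225. 247.] [-1250. -1822.     7.]
loop_tool top 0.46 [278. 224.] [-1250. -1822.     7.]
loop_tool scene 0.56 [240. 292.] [-1175.  -639.     7.]
```

```bash
sed -i "s/T\[:3,:3\]=np.array(m\['rotation'\])/T[:3,:3]=R.from_euler('xyz',m['rotation'],degrees=True).as_matrix()/" h.py
python3 - <<'E'
from h import *
for n,z in dict(extruder=0,barrel_rear=100,barrel_mouth=100,die_grip=185,die_hook=162,die_rail=0,row_place=125,push_rod=14,rod_tip=14,catch_bowl=0,grey_cup=0,scissors=3,pencil_red=4,wood_rib=3,loop_tool=7).items():
    for c in ('top','scene'):
        for r in env.pinpoint(c,n)[:2]: print(n,c,round(r['score'],2),np.round(r['location']),np.round(atz(c,r['location'],z)))
print(env.camera_model('wrist'))
t=cv2.imread('pics/top0.png'); cv2.imwrite('pics/top0b.png',cv2.resize(t[130:290,110:440],None,fx=2.4,fy=2.4,interpolation=3))
t=cv2.imread('pics/scene0.png'); cv2.imwrite('pics/scene0b.png',cv2.resize(t[150:360,90:430],None,fx=2.3,fy=2.3,interpolation=3))
E
```

```text
extruder top 0.56 [258. 224.] [ 475. -109.    0.]
extruder top 0.48 [292. 223.] [ 478. -227.    0.]
extruder scene 0.84 [256. 260.] [ 475. -109.    0.]
extruder scene 0.16 [232. 246.] [566. -72.   0.]
barrel_rear top 0.55 [232. 224.] [470. -29. 100.]
barrel_rear scene 0.66 [232. 247.] [474. -32. 100.]
barrel_mouth top 0.6 [277. 224.] [ 470. -175.  100.]
barrel_mouth scene 0.84 [274. 231.] [ 466. -169.  100.]
barrel_mouth scene 0.48 [275. 236.] [ 451. -161.  100.]
die_grip top 0.73 [269. 253.] [ 378. -152.  185.]
die_grip scene 0.59 [287. 206.] [ 464. -208.  185.]
die_hook top 0.51 [282. 219.] [ 484. -190.  162.]
die_hook scene 0.7 [288. 210.] [ 470. -216.  162.]
die_rail top 0.62 [258. 184.] [ 612. -107.    0.]
die_rail scene 0.84 [231. 232.] [ 624. -100.    0.]
die_rail scene 0.44 [204. 262.] [547.  33.   0.]
row_place top 0.84 [248. 175.] [626. -79. 125.]
row_place scene 0.64 [227. 207.] [612. -88. 125.]
row_place scene 0.26 [291. 245.] [ 373. -167.  125.]
push_rod top 0.85 [153. 181.] [617. 251.  14.]
push_rod scene 0.62 [126. 269.] [629. 245.  14.]
rod_tip top 0.82 [148. 241.] [4
[... 629 characters left out ...]
rib top 0.71 [272. 252.] [ 379. -161.    3.]
wood_rib scene 0.46 [230. 247.] [560. -63.   3.]
loop_tool top 0.57 [225. 247.] [393.  -0.   7.]
loop_tool top 0.46 [278. 224.] [ 474. -179.    7.]
loop_tool scene 0.56 [240. 292.] [386.  -7.   7.]
{'fx': 335.08860727269314, 'fy': 335.08860727269314, 'cx': 281.9829990945252, 'cy': 208.51714489620602, 'hand_eye': array([[ 3.59620301e-04, -9.69384353e-01, -2.45548055e-01,
         6.91169358e+01],
       [ 9.99999825e-01,  2.33197026e-04,  5.43937070e-04,
        -3.43942471e-01],
       [-4.70023009e-04, -2.45548208e-01,  9.69384267e-01,
        -1.80162878e+02],
       [ 0.00000000e+00,  0.00000000e+00,  0.00000000e+00,
         1.00000000e+00]])}
```

View pics/top0b.png

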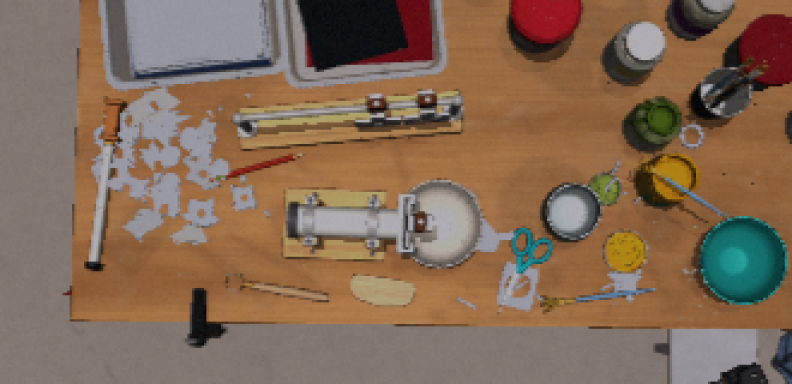

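View pics/scene0b.png

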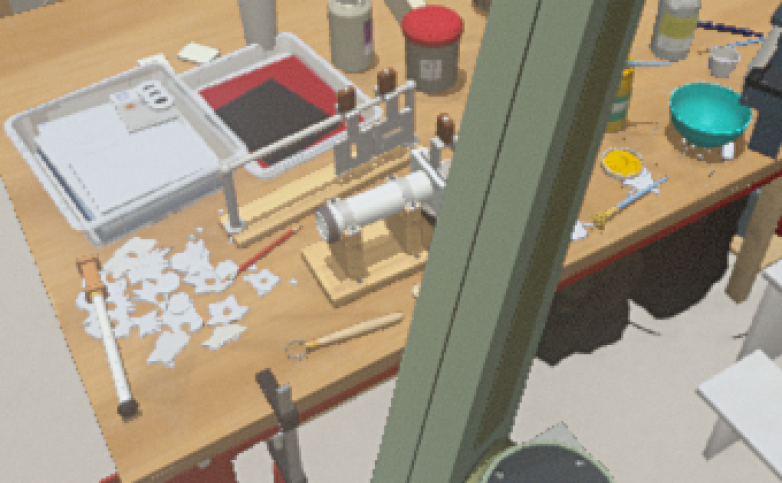

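The white bowl at crop-top (442,222), which is full image (294,222), stands under the mouth. The other bowl at (742,260) is turquoise, so it's the look-alike and stays where it is. The extruder points to world -y. The rail runs along world y, with the row at its -y end. The rod is at the left, with its head towards the robot. I'll go above the die grip now.

>>> arm_command --motion '[{"offset": [0, 0, -0.02], "spin": 0.141}, {"offset": [0, 0, -0.02], "spin": 0.141}, {"offset": [0, 0, -0.02], "spin": 0.141}, {"offset": [0.03, -0.041, -0.005], "spin": 0}, {"offset": [0.03, -0.041, -0.005], "spin": 0}]' --jaw 0.06

```text
time_s: 3.72
ee_pos: [296.9, -441.4, 275.3]
ee_rot: [180.0, -0.0, -0.1]
force: [0.8, 0.0, -1.1]
gripper_width: 59.8
gripper_force: 0.0
```

>>> arm_command --motion '[{"offset": [0.03, -0.041, -0.005], "spin": 0}, {"offset": [0.03, -0.041, -0.005], "spin": 0}, {"offset": [0.03, -0.041, -0.005], "spin": 0}, {"offset": [0.03, -0.041, -0.005], "spin": 0}, {"offset": [0.03, -0.041, -0.005], "spin": 0}]'

```text
time_s: 4.35
ee_pos: [447.0, -235.5, 300.4]
ee_rot: [180.0, -0.0, 0.0]
force: [1.4, 0.3, -0.2]
gripper_width: 60.1
gripper_force: 0.0
```

>>> arm_command --motion '[{"offset": [0.03, -0.041, 0], "spin": 0}, {"offset": [0, 0, 0], "spin": 0}]'

```text
time_s: 4.6
ee_pos: [477.7, -193.5, 300.0]
ee_rot: [-180.0, -0.0, 0.3]
force: [-0.0, -0.4, -0.5]
gripper_width: 59.8
gripper_force: 0.0
```

```bash
python3 - <<'E'
from h import *
s,im,d=snap('wrist','w1.png'); print(s['ee_pos'],s['ee_rot'],s['force'],s['time_s'])
for n,z in dict(barrel_rear=100,barrel_mouth=100,die_grip=185,die_hook=162,catch_bowl=0).items():
    for r in env.pinpoint('wrist',n)[:2]: print(n,round(r['score'],2),np.round(r['location']),np.round(atz('wrist',r['location'],z,s)))
P=cloud('wrist',d,s)
np.save('P1.npy',P)
# grip top
m=(abs(P[...,2]-200)<12)&(abs(P[...,0]-475)<60)&(abs(P[...,1]+200)<60)
q=P[m]; print('grip top',len(q),np.median(q,0),q[:,0].min(),q[:,0].max(),q[:,1].min(),q[:,1].max())
m=(abs(P[...,2]-130)<5); q=P[m]; print(len(q), cv2.minAreaRect(q[:,:2].astype(np.float32)))
# tube top ridge
m=(P[...,2]>112)&(P[...,2]<124)&(P[...,1]>-150)&(P[...,1]<-40); q=P[m]; print(len(q),np.polyfit(q[:,1],q[:,0],1) if len(q)>10 else '')
E
```

```text
[ 477.65142533 -193.4841432   299.95860586] [-1.79966403e+02 -1.91019408e-02  3.29480218e-01] [-0.02340905 -0.39881824 -0.50838153] 4.6
barrel_rear 0.71 [134. 187.] [475. -22. 100.]
barrel_mouth 0.73 [271. 192.] [ 470. -181.  100.]
barrel_mouth 0.52 [307. 175.] [ 490. -222.  100.]
die_grip 0.65 [292. 209.] [ 472. -202.  185.]
die_grip 0.4 [290. 202.] [ 478. -200.  185.]
die_hook 0.73 [287. 204.] [ 470. -198.  162.]
grip top 493 [ 472.61311338 -198.42643667  201.33539887] 458.895703449215 484.12812054178426 -205.55718170033367 -191.41655577129333
2875 ((569.4578857421875, -88.27279663085938), (291.48919677734375, 225.6460723876953), 76.0026626586914)
3398 [5.58509417e-02 4.95458381e+02]
```

View pics/w1.png

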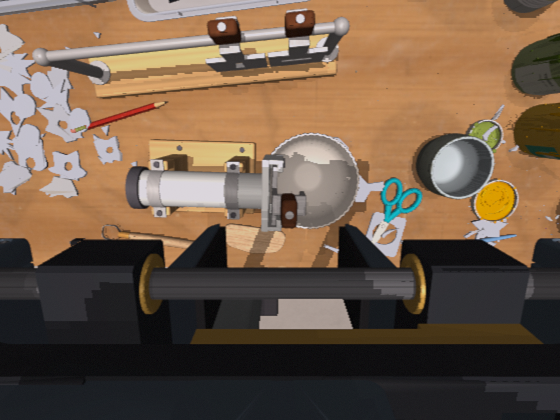

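```bash
python3 - <<'E'
from h import *
from scipy.optimize import least_squares
P=np.load('P1.npy'); q=P.reshape(-1,3); q=q[~np.isnan(q[:,0])]
t=q[(q[:,2]>95)&(q[:,2]<124)&(q[:,1]>-140)&(q[:,1]<-60)&(abs(q[:,0]-470)<30)]
f=lambda p:np.hypot((t[:,0]-p[0]-p[1]*(t[:,1]+100))*np.cos(np.arctan(p[1])),t[:,2]-p[2])-20.5
r=least_squares(f,[470,0,100],loss='soft_l1',f_scale=1); print('tube x at y=-100, slope dx/dy, z',len(t),r.x)
a=r.x
g=q[(abs(q[:,2]-130)<4)&(abs(q[:,0]-470)<60)&(q[:,1]<-150)&(q[:,1]>-230)]
print('holder',len(g),cv2.minAreaRect(g[:,:2].astype(np.float32)))
c=q[(q[:,2]>110)&(abs(q[:,0]-470)<12)&(q[:,1]>-70)]; print('rear y max',c[:,1].max())
b=q[(abs(q[:,2]-124)<4)&(q[:,0]>570)]
print('bar',len(b),b.min(0),b.max(0)); 
b2=b[b[:,1]>-70]; k=np.polyfit(b2[:,1],b2[:,0],1); print(k, np.abs(b2[:,0]-np.polyval(k,b2[:,1])).max())
gr=q[(q[:,2]>155)&(q[:,2]<172)&(q[:,0]>570)]; print('grips',cv2.kmeans(gr.astype(np.float32),2,None,(3,20,.1),5,0)[2])
po=q[(q[:,2]>126)&(q[:,2]<134)&(q[:,0]>560)]; print('posts',po[:,1].min(),po[:,1].max())
bw=q[(abs(q[:,2]-58)<3)&(q[:,1]<-180)&(q[:,1]>-310)&(abs(q[:,0]-480)<80)]; print('bowl',cv2.minEnclosingCircle(bw[:,:2].astype(np.float32)))
E
```

```text
tube x at y=-100, slope dx/dy, z 2814 [4.73074882e+02 2.35825128e-02 1.00654907e+02]
holder 866 ((471.2064514160156, -181.49085998535156), (22.46656036376953, 78.19632720947266), 87.73998260498047)
rear y max -22.579596913463632
bar 3043 [ 601.53777518 -256.31631273  120.0141756 ] [646.24306816  52.21827583 127.99771877]
[-1.00254727e-01  6.13329987e+02] 8.530175369780977
grips [[ 631.7656  -206.69444  164.34772]
 [ 625.30133 -140.98819  164.22992]]
posts -254.3372537193903 52.21827582957286
bowl ((475.1078796386719, -228.66160583496094), 62.109405517578125)
```

The wrist view shows the grip at (290,205), the holder, tube and bowl at (315,180), and the rail row. The fits agree with one another, so I'll grasp the die now.

>>> arm_command --motion '[{"offset": [-0.006, 0.005, 0.02], "spin": 0.029}, {"offset": [0, 0, 0.04], "spin": 0}, {"offset": [0, 0, 0.035], "spin": 0}, {"offset": [0, 0, 0.021], "spin": 0}, {"offset": [0, 0, 0], "spin": 0}]'

```text
time_s: 5.52
ee_pos: [468.7, -201.3, 182.7]
ee_rot: [-179.9, 0.2, -1.7]
force: [0.1, -0.3, 0.5]
gripper_width: 59.9
gripper_force: 0.0
```

>>> arm_command --motion '[{"offset": [0, 0, 0], "spin": 0}, {"offset": [0, 0, 0], "spin": 0}, {"offset": [0, 0, 0], "spin": 0}, {"offset": [0, 0, 0], "spin": 0}, {"offset": [0, 0, 0], "spin": 0}]' --jaw 0.0 --newtons 35

```text
time_s: 6.15
ee_pos: [470.2, -200.8, 184.2]
ee_rot: [-180.0, -0.0, -1.6]
force: [-0.3, 0.5, 1.3]
gripper_width: 13.4
gripper_force: 35.0
```

>>> arm_command --motion '[{"offset": [0, 0, -0.015], "spin": 0}, {"offset": [0, 0, -0.03], "spin": 0}, {"offset": [0, 0, -0.035], "spin": 0}, {"offset": [0, 0, -0.035], "spin": 0}, {"offset": [0, 0, 0], "spin": 0}]'

```text
time_s: 6.78
ee_pos: [471.6, -201.6, 302.5]
ee_rot: [179.8, -0.4, -1.6]
force: [0.4, 0.6, -2.2]
gripper_width: 13.7
gripper_force: 34.7
```

>>> arm_command --motion '[{"offset": [0.036, -0.0345, 0], "spin": 0}, {"offset": [0.036, -0.0345, 0], "spin": 0}, {"offset": [0.036, -0.0345, 0], "spin": 0}, {"offset": [0.036, -0.0345, 0], "spin": 0}, {"offset": [0, 0, 0], "spin": -0.17}]'

```text
time_s: 7.4
ee_pos: [619.5, -64.3, 296.1]
ee_rot: [-179.9, 0.2, 8.6]
force: [-0.3, -0.9, -1.9]
gripper_width: 13.5
gripper_force: 34.8
```

>>> arm_command --motion '[{"offset": [0, 0, 0], "spin": -0.17}, {"offset": [0, 0, 0], "spin": -0.17}, {"offset": [0, 0, 0], "spin": -0.17}, {"offset": [0, 0, 0], "spin": -0.17}, {"offset": [0, 0, 0], "spin": -0.17}]'

```text
time_s: 8.02
ee_pos: [617.4, -67.0, 297.4]
ee_rot: [-179.8, 0.1, 57.1]
force: [0.5, 0.0, -1.3]
gripper_width: 13.4
gripper_force: 34.8
```

>>> arm_command --motion '[{"offset": [0, 0, 0], "spin": -0.17}, {"offset": [0, 0, 0], "spin": -0.17}, {"offset": [0, 0, 0], "spin": -0.17}, {"offset": [0, 0, 0], "spin": -0.17}, {"offset": [0, 0, 0], "spin": 0}]'

```text
time_s: 8.65
ee_pos: [617.5, -67.0, 297.6]
ee_rot: [-179.9, -0.0, 95.7]
force: [0.3, -0.3, -1.2]
gripper_width: 13.8
gripper_force: 34.8
```

```bash
python3 - <<'E'
from h import *
s,im,d=snap('wrist','w2.png'); print(s['ee_pos'],s['ee_rot'],s['force'],s['time_s'])
P=cloud('wrist',d,s); q=P[~np.isnan(P[...,0])]
gr=q[(q[:,2]>158)&(q[:,2]<170)&(q[:,0]>590)&(q[:,0]<670)&(q[:,1]<-115)&(q[:,1]>-240)]
print(len(gr),cv2.kmeans(gr.astype(np.float32),2,None,(3,20,.1),5,0)[2])
b=q[(abs(q[:,2]-123)<4)&(q[:,0]>590)&(q[:,0]<635)&(q[:,1]>-60)&(q[:,1]<40)]
if len(b)>5: k=np.polyfit(b[:,1],b[:,0],1); print(len(b),k,np.polyval(k,-67))
E
```

```text
[617.48313282 -67.01583104 297.64199315] [-1.79856180e+02 -2.46988871e-02  9.56717527e+01] [ 0.33083013 -0.26552131 -1.15027132] 8.65
185 [[ 631.3011  -196.30858  163.39647]
 [ 632.0185  -203.5943   165.22856]]
919 [-9.83439930e-02  6.13802708e+02] 620.3917556878698
```

View pics/w2.png

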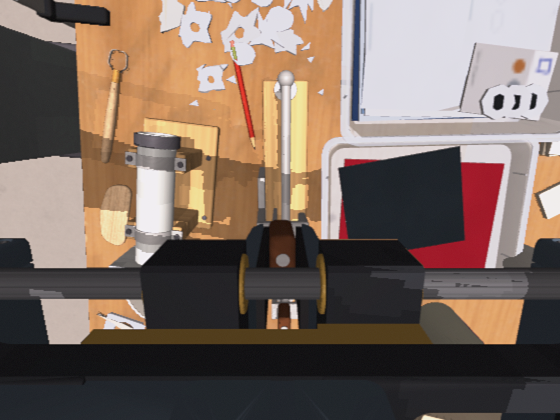

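>>> arm_command --motion '[{"offset": [0, 0.0015, 0.03], "spin": 0}, {"offset": [0, 0, 0.04], "spin": 0}, {"offset": [0, 0, 0.035], "spin": 0}, {"offset": [0, 0, 0.025], "spin": 0}, {"offset": [0, 0, 0.012], "spin": 0}]'

```text
time_s: 9.32
ee_pos: [618.5, -66.8, 155.0]
ee_rot: [-179.8, -0.0, 95.7]
force: [0.4, 1.0, -2.0]
gripper_width: 13.5
gripper_force: 34.8
```

>>> arm_command --motion '[{"offset": [0, 0, 0.003], "spin": 0}, {"offset": [0, 0, 0], "spin": 0}]'

```text
time_s: 9.57
ee_pos: [620.1, -67.0, 154.9]
ee_rot: [179.9, 0.0, 95.8]
force: [-0.3, 0.4, -1.7]
gripper_width: 13.4
gripper_force: 34.8
```

>>> arm_command --motion '[{"offset": [-0.004, -0.001, 0], "spin": 0}, {"offset": [-0.003, 0, 0], "spin": 0}, {"offset": [0, 0, 0.003], "spin": 0}, {"offset": [0, 0, 0.002], "spin": 0}, {"offset": [0, 0, 0], "spin": 0}]'

```text
time_s: 10.2
ee_pos: [619.1, -73.9, 148.7]
ee_rot: [-180.0, -0.0, 95.8]
force: [-0.6, 0.1, -1.2]
gripper_width: 13.6
gripper_force: 34.8
```

>>> arm_command --motion '[{"offset": [0, 0, 0.001], "spin": 0}, {"offset": [0, 0, 0.001], "spin": 0}, {"offset": [0, 0, 0], "spin": 0}]'

```text
time_s: 10.58
ee_pos: [619.4, -73.9, 148.0]
ee_rot: [179.9, 0.0, 95.8]
force: [-2.0, 0.7, 4.9]
gripper_width: 13.5
gripper_force: 34.9
```

>>> arm_command --motion '[{"offset": [0, 0, 0], "spin": 0}, {"offset": [0, 0, 0], "spin": 0}, {"offset": [0, 0, 0], "spin": 0}, {"offset": [0, 0, -0.02], "spin": 0}, {"offset": [0, 0, -0.04], "spin": 0}]' --jaw 0.045

```text
time_s: 11.2
ee_pos: [618.2, -73.9, 205.7]
ee_rot: [-179.7, -0.1, 95.8]
force: [1.5, 1.3, 0.9]
gripper_width: 45.2
gripper_force: 0.0
```

>>> arm_command --motion '[{"offset": [0, 0, -0.04], "spin": 0}, {"offset": [0, 0, -0.04], "spin": 0}, {"offset": [0, 0, 0], "spin": 0}]'

```text
time_s: 11.58
ee_pos: [620.9, -74.2, 290.8]
ee_rot: [179.6, 0.1, 95.8]
force: [0.0, 0.4, -0.1]
gripper_width: 45.3
gripper_force: 0.0
```

```bash
python3 - <<'E'
from h import *
s,im,d=snap('wrist'); print(s['ee_pos'],s['ee_rot'],s['force'],s['time_s'])
P=cloud('wrist',d,s); q=P[~np.isnan(P[...,0])]
gr=q[(q[:,2]>158)&(q[:,2]<172)&(q[:,0]>590)&(q[:,0]<670)&(q[:,1]<-40)&(q[:,1]>-110)]
print(len(gr),gr.mean(0),gr.min(0),gr.max(0),cv2.minAreaRect(gr[:,:2].astype(np.float32)))
st,_,dt=snap('top','top1.png'); snap('scene','scene1.png')
for n,z in dict(push_rod=14,rod_tip=14,die_grip=148).items():
    for c in ('top','scene'):
        for r in env.pinpoint(c,n)[:2]: print(n,c,round(r['score'],2),np.round(r['location']),np.round(atz(c,r['location'],z)))
t=cv2.imread('pics/scene1.png'); cv2.imwrite('pics/scene1b.png',cv2.resize(t[150:360,90:430],None,fx=2.3,fy=2.3,interpolation=3))
E
```

```text
[620.94385638 -74.21733544 290.84417904] [1.79560185e+02 1.10781054e-01 9.57864689e+01] [ 0.03516587  0.38928472 -0.08496395] 11.575
383 [606.81596416 -73.72158888 162.03130768] [599.27717356 -87.38255893 158.03990585] [614.44493712 -61.29916195 166.35242136] ((606.8427734375, -74.25651550292969), (13.403511047363281, 25.64147186279297), 5.408344745635986)
push_rod top 0.56 [156. 176.] [632. 242.  14.]
push_rod top 0.4 [346. 217.] [ 503. -414.   14.]
push_rod scene 0.96 [129. 270.] [621. 239.  14.]
rod_tip top 0.72 [147. 241.] [409. 266.  14.]
rod_tip scene 0.89 [148. 328.] [405. 253.  14.]
```

View pics/scene1b.png

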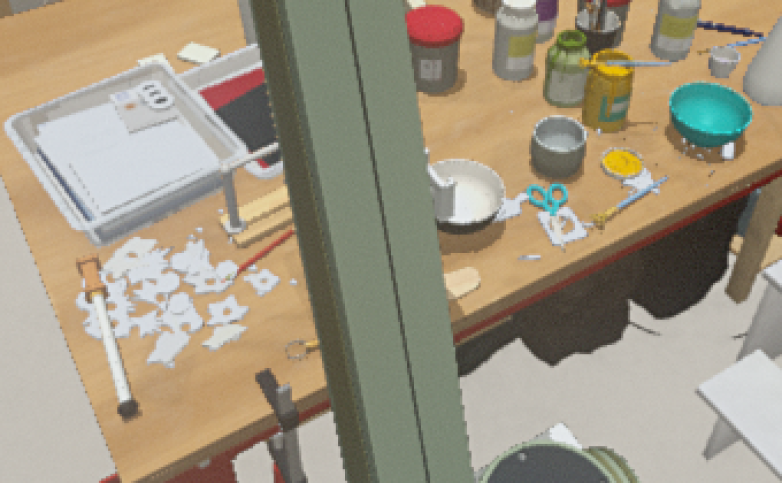

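The die hangs on the rail, tilted slightly as it should be, with its grip at (607,-74). The rod lies free at crop (90,270)-(125,408). I'll go above its grip.

>>> arm_command --motion '[{"offset": [0.054, 0.002, 0], "spin": 0}, {"offset": [0.054, 0.002, 0], "spin": 0}, {"offset": [0.054, 0.002, 0], "spin": 0}, {"offset": [0.054, 0.002, 0], "spin": 0}, {"offset": [0.054, 0.002, 0], "spin": 0}]' --jaw 0.06

```text
time_s: 12.65
ee_pos: [601.6, 197.3, 286.8]
ee_rot: [-180.0, 0.0, 95.8]
force: [0.1, -0.4, 0.1]
gripper_width: 60.0
gripper_force: 0.0
```

>>> arm_command --motion '[{"offset": [0.052, 0.002, 0], "spin": 0}, {"offset": [0, 0, 0], "spin": 0.172}, {"offset": [0, 0, 0], "spin": 0.172}, {"offset": [0, 0, 0], "spin": 0.172}, {"offset": [0, 0, 0], "spin": 0.172}]'

```text
time_s: 13.28
ee_pos: [598.6, 247.7, 286.6]
ee_rot: [-180.0, 0.0, 56.1]
force: [-0.4, 1.0, 0.8]
gripper_width: 60.0
gripper_force: 0.0
```

>>> arm_command --motion '[{"offset": [0, 0, 0], "spin": 0.172}, {"offset": [0, 0, 0], "spin": 0.172}, {"offset": [0, 0, 0], "spin": 0.172}, {"offset": [0, 0, 0], "spin": 0.172}, {"offset": [0, 0, 0], "spin": 0.172}]'

```text
time_s: 13.9
ee_pos: [598.6, 247.5, 286.6]
ee_rot: [180.0, 0.0, 6.8]
force: [0.4, -0.0, -0.0]
gripper_width: 59.8
gripper_force: 0.0
```

>>> arm_command --motion '[{"offset": [0, 0, 0], "spin": 0.172}, {"offset": [0, 0, 0.03], "spin": 0}, {"offset": [0, 0, 0], "spin": 0}, {"offset": [0, 0, 0], "spin": 0}]'

```text
time_s: 14.4
ee_pos: [599.0, 247.7, 257.7]
ee_rot: [-180.0, -0.0, -2.8]
force: [0.9, -0.0, -0.0]
gripper_width: 60.0
gripper_force: 0.0
```

```bash
python3 - <<'E'
from h import *
s,im,d=snap('wrist','w3.png'); print(s['ee_pos'],s['ee_rot'],s['force'],s['time_s'])
for n,z in dict(push_rod=14,rod_tip=14).items():
    for r in env.pinpoint('wrist',n)[:2]: print(n,round(r['score'],2),np.round(r['location']),np.round(atz('wrist',r['location'],z,s)))
for r in env.boxes_of('wrist','push_rod')[:2]: print(r)
P=cloud('wrist',d,s); np.save('P3.npy',P); q=P[~np.isnan(P[...,0])]
m=q[(q[:,2]>15)&(q[:,2]<45)&(abs(q[:,1]-250)<70)&(q[:,0]>380)&(q[:,0]<700)]
print(len(m),m.min(0),m.max(0),cv2.fitLine(m[:,:2].astype(np.float32),2,0,.01,.01).ravel())
E
```

```text
[599.02351682 247.73048707 257.66051033] [-1.79984876e+02 -3.84238273e-02 -2.75801297e+00] [ 0.8782844  -0.01061596 -0.00515976] 14.4
push_rod 0.7 [289. 165.] [617. 238.  14.]
rod_tip 0.81 [279. 313.] [409. 262.  14.]
{'bbox': [269.3, 142.9, 299.4, 319.7], 'score': 0.65}
2631 [404.02679128 180.08003863  15.01000191] [699.96332017 272.42862514  44.84708478] [ 9.7682619e-01 -2.1403399e-01  5.9139166e+02  2.3432411e+02]
```

View pics/w3.png

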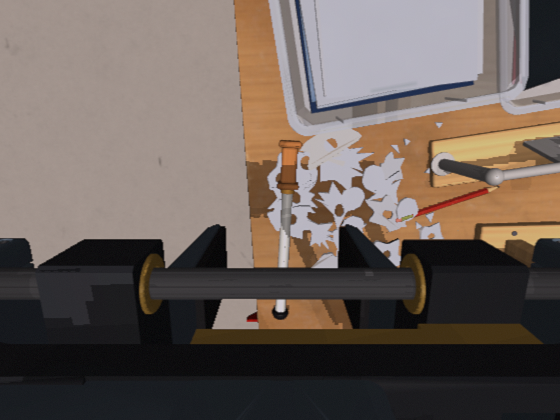

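```bash
python3 - <<'E'
from h import *
P=np.load('P3.npy'); q=P[~np.isnan(P[...,0])]
m=q[(q[:,2]>9)&(q[:,2]<34)&(abs(q[:,1]-(238+(617-q[:,0])*.115))<25)&(q[:,0]>380)&(q[:,0]<665)]
l=cv2.fitLine(m[:,:2].astype(np.float32),2,0,.01,.01).ravel(); print(len(m),l)
g=m[m[:,0]>575]; print(g.min(0),g.max(0),cv2.minAreaRect(g[:,:2].astype(np.float32)))
for a,b in((575,590),(590,600),(600,610),(610,620),(620,630),(630,640),(640,650),(650,660)):
    k=g[(g[:,0]>a)&(g[:,0]<b)]
    if len(k): print(a,len(k),np.round(np.median(k,0),1),round(k[:,1].min()),round(k[:,1].max()),k[:,2].max())
E
```

```text
1978 [ 9.9459660e-01 -1.0381510e-01  5.5727661e+02  2.4590178e+02]
[575.00027629 222.89259186   9.9699954 ] [648.84122199 255.84287562  30.78028374] ((611.1995239257812, 240.2294921875), (27.84153938293457, 73.56805419921875), 83.934326171875)
575 135 [583.1 243.5  21.3] 230 252 29.72610439753305
590 177 [594.7 242.1  27. ] 228 256 30.14309755190476
600 129 [605.  241.3  24. ] 231 250 26.366973652095112
610 132 [615.  239.9  24. ] 230 250 26.66919876146943
620 128 [624.9 238.8  24. ] 229 248 26.61844081164088
630 133 [634.9 237.7  24. ] 224 248 28.992720032445845
640 159 [644.4 237.5  27.8] 223 251 30.780283741804567
```

>>> arm_command --motion '[{"offset": [0.0194, 0.007, 0.02], "spin": 0.058}, {"offset": [0, 0, 0.05], "spin": 0}, {"offset": [0, 0, 0.05], "spin": 0}, {"offset": [0, 0, 0.045], "spin": 0}, {"offset": [0, 0, 0.035], "spin": 0}]'

```text
time_s: 15.22
ee_pos: [617.5, 238.4, 53.2]
ee_rot: [179.9, 0.2, -6.2]
force: [0.8, 0.7, 0.2]
gripper_width: 60.0
gripper_force: 0.0
```

>>> arm_command --motion '[{"offset": [0, 0, 0.02], "spin": 0}, {"offset": [0, 0, 0], "spin": 0}, {"offset": [0, 0, 0], "spin": 0}]'

```text
time_s: 15.6
ee_pos: [618.7, 239.4, 37.3]
ee_rot: [-180.0, -0.1, -6.1]
force: [0.4, 0.1, -0.3]
gripper_width: 60.0
gripper_force: 0.0
```

>>> arm_command --motion '[{"offset": [0, 0, 0.012], "spin": 0}, {"offset": [0, 0, 0.007], "spin": 0}, {"offset": [0, 0, 0], "spin": 0}]'

```text
time_s: 15.98
ee_pos: [617.2, 239.5, 17.3]
ee_rot: [180.0, 0.1, -6.1]
force: [-0.3, -0.4, -0.0]
gripper_width: 59.9
gripper_force: 0.0
```

>>> arm_command --motion '[{"offset": [0, 0, 0], "spin": 0}, {"offset": [0, 0, 0], "spin": 0}, {"offset": [0, 0, 0], "spin": 0}, {"offset": [0, 0, 0], "spin": 0}, {"offset": [0, 0, 0], "spin": 0}]' --jaw 0.0 --newtons 50

```text
time_s: 16.6
ee_pos: [617.8, 239.7, 18.1]
ee_rot: [180.0, -0.0, -6.1]
force: [0.8, -0.0, 0.1]
gripper_width: 13.0
gripper_force: 0.0
```

>>> arm_command --motion '[{"offset": [0, 0, 0], "spin": 0}, {"offset": [0, 0, 0], "spin": 0}]'

```text
time_s: 16.85
ee_pos: [617.8, 239.6, 18.0]
ee_rot: [180.0, -0.0, -6.1]
force: [0.3, -0.4, 0.5]
gripper_width: 0.3
gripper_force: 0.0
```

```bash
python3 - <<'E'
from h import *
s,im,d=snap('wrist','w4.png'); print(s['ee_pos'],s['gripper_width'],s['gripper_force'])
P=cloud('wrist',d,s); q=P[~np.isnan(P[...,0])]
for n in('push_rod','rod_tip'):
    for r in env.pinpoint('wrist',n)[:2]: print(n,round(r['score'],2),np.round(r['location']),np.round(atz('wrist',r['location'],14,s)))
E
```

```text
[617.76025978 239.6236637   17.99777808] 0.2566880616331971 0.0
push_rod 0.83 [283. 247.] [617. 240.  14.]
```

View pics/w4.png

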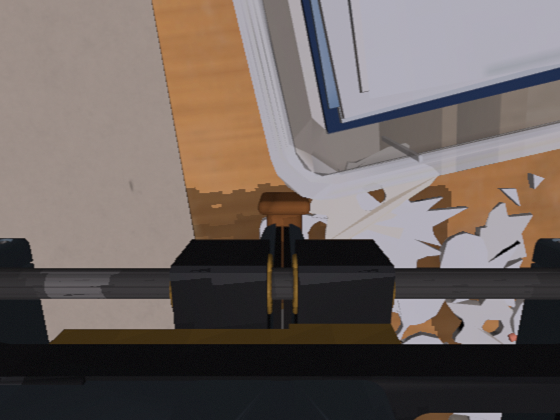

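```bash
python3 - <<'E'
from h import *
s,im,d=snap('wrist'); P=cloud('wrist',d,s); q=P[~np.isnan(P[...,0])]
n=q[(abs(q[:,1]-240)<30)&(q[:,0]>600)&(q[:,0]<665)&(q[:,2]<120)&(q[:,2]>6)]
for a in range(600,665,5):
    k=n[(n[:,0]>=a)&(n[:,0]<a+5)]
    if len(k): print(a,len(k),np.round(k.min(0)),np.round(k.max(0)),np.round(np.median(k,0)))
s,im,d=snap('scene','scene2.png')
cv2.imwrite('pics/scene2b.png',cv2.resize(im[210:370,60:260],None,fx=3.7,fy=3.7,interpolation=3))
E
```

```text
605 23 [609. 238.  23.] [610. 244.  84.] [610. 241.  83.]
610 195 [610. 237.  24.] [615. 244.  89.] [613. 241.  83.]
615 247 [615. 210.   6.] [620. 244.  89.] [617. 240.  83.]
620 153 [620. 211.   6.] [625. 243.  99.] [621. 240.  83.]
625 54 [625. 211.   6.] [630. 243. 108.] [628. 239.  98.]
630 983 [630. 217.   6.] [635. 247. 116.] [634. 237.  51.]
635 585 [635. 215.   6.] [640. 248. 120.] [636. 242.  28.]
640 417 [640. 222.  14.] [645. 250.  30.] [643. 235.  28.]
645 602 [645. 223.   6.] [649. 250.  30.] [647. 238.  25.]
650 1018 [650. 210.  62.] [655. 270. 120.] [654. 221. 116.]
655 1733 [655. 210.  61.] [660. 261. 120.] [657. 243. 114.]
660 719 [660. 210.  60.] [665. 235.  68.] [663. 222.  65.]
```

View pics/scene2b.png

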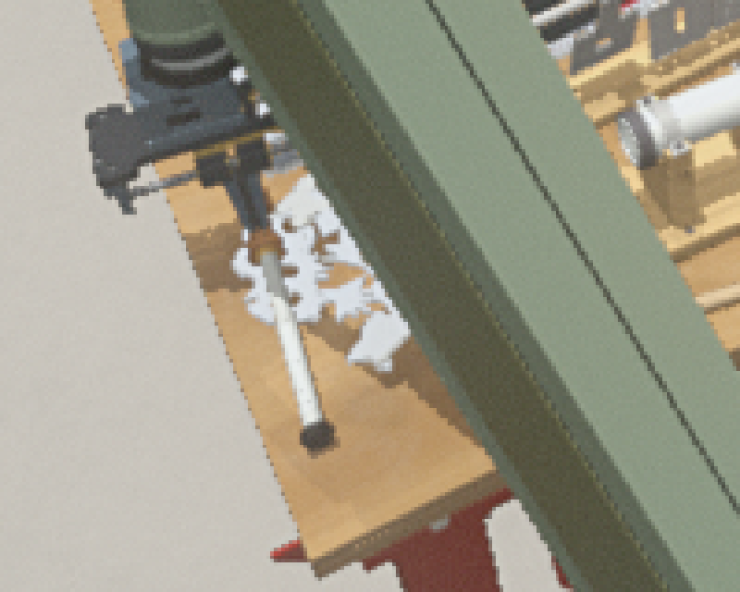

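>>> arm_command --motion '[{"offset": [0, 0, -0.01], "spin": 0}, {"offset": [0, 0, -0.02], "spin": 0}, {"offset": [0, 0, 0], "spin": 0}, {"offset": [0, 0, 0], "spin": 0}]'

```text
time_s: 17.6
ee_pos: [617.5, 239.5, 47.9]
ee_rot: [180.0, 0.0, -6.1]
force: [-0.5, -0.4, -0.4]
gripper_width: 0.6
gripper_force: 0.0
```

```bash
python3 - <<'E'
from h import *
s,im,d=snap('wrist'); print(s['ee_pos'],s['gripper_width'],s['gripper_force'],s['force'])
P=cloud('wrist',d,s); q=P[~np.isnan(P[...,0])]
n=q[(abs(q[:,1]-240)<30)&(q[:,0]>640)&(q[:,0]<650)&(q[:,2]<120)&(q[:,2]>10)]
print(len(n),np.median(n,0),n.max(0))
E
```

```text
[617.50043864 239.54050064  47.85862777] 0.5761811884666607 0.0 [-0.50256628 -0.38101295 -0.358537  ]
702 [645.4592826  236.74576285  27.41398087] [648.89089613 250.26498927  29.86032797]
```

The rod stayed on the bench: the fingers closed without holding it. I'll retry a little lower and check the finger geometry.

>>> arm_command --motion '[{"offset": [0, 0, 0], "spin": 0}, {"offset": [0, 0, 0], "spin": 0}, {"offset": [0, 0, 0], "spin": 0}, {"offset": [0, 0, 0], "spin": 0}, {"offset": [0, 0, 0], "spin": 0}]' --jaw 0.05

```text
time_s: 18.27
ee_pos: [617.7, 239.7, 48.0]
ee_rot: [180.0, -0.0, -6.1]
force: [0.7, -0.1, -0.5]
gripper_width: 47.4
gripper_force: 0.0
```

>>> arm_command --motion '[{"offset": [0, 0, 0.02], "spin": 0}, {"offset": [0, 0, 0.011], "spin": 0}, {"offset": [0, 0, 0], "spin": 0}, {"offset": [0, 0, 0], "spin": 0}]'

```text
time_s: 18.77
ee_pos: [618.2, 239.8, 17.5]
ee_rot: [-180.0, -0.0, -6.1]
force: [0.6, 0.0, -0.1]
gripper_width: 50.4
gripper_force: 0.0
```

```bash
python3 - <<'E'
from h import *
s,im,d=snap('wrist','w5.png'); print(s['ee_pos'],s['gripper_width'],s['gripper_force'],s['force'])
P=cloud('wrist',d,s); q=P[~np.isnan(P[...,0])]
n=q[(abs(q[:,1]-240)<60)&(q[:,0]>600)&(q[:,0]<650)&(q[:,2]<60)&(q[:,2]>9)]
for a in range(600,650,5):
    k=n[(n[:,0]>=a)&(n[:,0]<a+5)]
    if len(k): print(a,len(k),np.histogram(k[:,1],range(180,300,10))[0],np.round(k[:,2].min()),k[:,2].max())
T=R.from_euler('xyz',s['ee_rot'],degrees=True).as_matrix()
for y in(-25,25): print(proj('wrist',np.array(s['ee_pos'])+T@[16,y,14],s))
cv2.imwrite('pics/w5b.png',cv2.resize(im[140:350,130:430],None,fx=2.6,fy=2.6))
E
```

```text
[618.18569851 239.7914414   17.49465121] 50.37311861325747 0.0 [ 0.57154578  0.02928249 -0.1266391 ]
600 33 [ 0  0  0 32  0  0  0  0  1  0  0] 50.0 59.92427689562666
605 96 [ 0  0  0  4  0 44 12  0 36  0  0] 20.0 59.90238627005897
610 326 [  0   0   0  27   6 147 140   0   6   0   0] 20.0 58.846015718516554
615 384 [  0   0   0  62  11 154 133   0  24   0   0] 20.0 52.39765053025491
620 471 [  0   0   0  97  18 157 133   0  66   0   0] 20.0 59.75863204037887
625 506 [  0   0   0 110  27 154 126   0  89   0   0] 20.0 59.90411734908176
630 917 [  0   0 254 238  34 162 121   0 108   0   0] 20.0 59.8701864628182
635 799 [  0   0   0   0  43 146 110   0 382 118   0] 17.0 59.98177166562104
640 423 [  0   0   0   0 128 162 131   2   0   0   0] 16.0 30.15177153069277
645 570 [  0   0   0   0 106 222 241   1   0   0   0] 9.0 29.77722015042349
[240.82319578 214.61654728]
[324.08884243 214.64351893]
```

View pics/w5b.png

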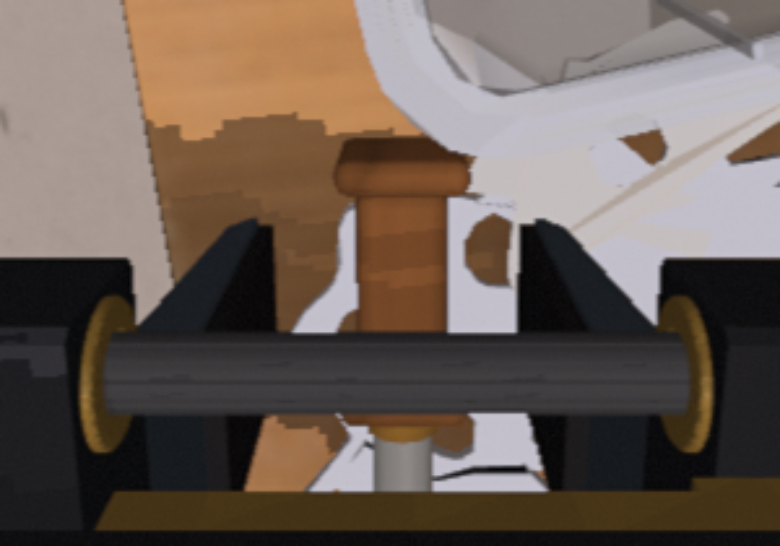

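```bash
python3 - <<'E'
from h import *
s,im,d=snap('wrist'); P=cloud('wrist',d,s)
T=R.from_euler('xyz',s['ee_rot'],degrees=True).as_matrix()
L=(P-np.array(s['ee_pos']))@T
for c in (222,228,232,234,336,340,346):
    print(c,[(r,*np.round(L[r,c],0).astype(int)) for r in range(216,262,5)])
print(s['qpos'])
E
```

```text
222 [(216, np.int64(14), np.int64(-37), np.int64(18)), (221, np.int64(11), np.int64(-37), np.int64(16)), (226, np.int64(17), np.int64(-31), np.int64(-14)), (231, np.int64(17), np.int64(-30), np.int64(-22)), (236, np.int64(17), np.int64(-29), np.int64(-28)), (241, np.int64(17), np.int64(-28), np.int64(-34)), (246, np.int64(16), np.int64(-27), np.int64(-40)), (251, np.int64(16), np.int64(-26), np.int64(-44)), (256, np.int64(15), np.int64(-25), np.int64(-49)), (261, np.int64(13), np.int64(-26), np.int64(-49))]
228 [(216, np.int64(14), np.int64(-33), np.int64(17)), (221, np.int64(11), np.int64(-34), np.int64(19)), (226, np.int64(17), np.int64(-29), np.int64(-11)), (231, np.int64(16), np.int64(-28), np.int64(-19)), (236, np.int64(16), np.int64(-26), np.int64(-27)), (241, np.int64(15), np.int64(-26), np.int64(-31)), (246, np.int64(14), np.int64(-25), np.int64(-33)), (251, np.int64(11), np.int64(-26), np.int64(-33)), (256, np.int64(9), np.int64(-26), np.int64(-33)), (261, np.int64(7), np.int64(-26), np.int64(-34))]
232 [(216, np.int64(14), np.int64(-31), np.int64(18)), (221, np.int64(11), n
[... 1845 characters left out ...]
 (256, np.int64(14), np.int64(25), np.int64(-45)), (261, np.int64(12), np.int64(25), np.int64(-47))]
346 [(216, np.int64(15), np.int64(38), np.int64(13)), (221, np.int64(12), np.int64(38), np.int64(13)), (226, np.int64(9), np.int64(38), np.int64(12)), (231, np.int64(17), np.int64(31), np.int64(-22)), (236, np.int64(18), np.int64(30), np.int64(-31)), (241, np.int64(18), np.int64(28), np.int64(-38)), (246, np.int64(17), np.int64(28), np.int64(-42)), (251, np.int64(16), np.int64(27), np.int64(-44)), (256, np.int64(16), np.int64(26), np.int64(-50)), (261, np.int64(16), np.int64(25), np.int64(-57))]
[ 2.02109316e+01  3.48819775e+01  9.07641711e+01 -5.25543166e-03
  5.42765403e+01  1.16297450e+02]
```

Seen through the camera, the fingertips end about 8 mm behind the reported TCP, not 14 mm ahead of it. That is why they closed just above the rod. I'll go down a further ~20 mm, watching the force.

>>> arm_command --motion '[{"offset": [0, 0, 0.007], "spin": 0}, {"offset": [0, 0, 0.007], "spin": 0}, {"offset": [0, 0, 0], "spin": 0}]'

```text
time_s: 19.25
ee_pos: [617.1, 239.4, 2.0]
ee_rot: [179.9, 0.1, -6.1]
force: [0.6, 0.0, 0.4]
gripper_width: 50.4
gripper_force: 0.0
```

>>> arm_command --motion '[{"offset": [0, 0, 0.003], "spin": 0}, {"offset": [0, 0, 0], "spin": 0}, {"offset": [0, 0, 0], "spin": 0}]'

```text
time_s: 19.62
ee_pos: [617.8, 239.7, 0.1]
ee_rot: [-180.0, -0.0, -6.1]
force: [0.8, -0.7, -0.4]
gripper_width: 49.9
gripper_force: 0.0
```

>>> arm_command --motion '[{"offset": [0, 0, 0.002], "spin": 0}, {"offset": [0, 0, 0], "spin": 0}, {"offset": [0, 0, 0], "spin": 0}, {"offset": [0, 0, 0], "spin": 0}, {"offset": [0, 0, 0], "spin": 0}]' --jaw 0.0 --newtons 50

```text
time_s: 20.25
ee_pos: [617.7, 239.6, -2.0]
ee_rot: [180.0, 0.0, -6.1]
force: [0.5, -0.5, -0.7]
gripper_width: 19.3
gripper_force: 50.0
```

>>> arm_command --motion '[{"offset": [0, 0, 0], "spin": 0}, {"offset": [0, 0, 0], "spin": 0}]'

```text
time_s: 20.5
ee_pos: [617.8, 239.5, -2.0]
ee_rot: [180.0, -0.0, -6.1]
force: [-0.5, -0.3, -0.9]
gripper_width: 19.7
gripper_force: 50.0
```

>>> arm_command --motion '[{"offset": [0, 0, -0.02], "spin": 0}, {"offset": [0, 0, -0.04], "spin": 0}, {"offset": [0, 0, -0.05], "spin": 0}, {"offset": [0, 0, -0.04], "spin": 0}, {"offset": [0, 0, 0], "spin": -0.1654}]'

```text
time_s: 21.12
ee_pos: [619.9, 240.6, 152.4]
ee_rot: [-179.9, -0.5, 3.6]
force: [0.3, -0.1, -1.5]
gripper_width: 19.7
gripper_force: 50.0
```

>>> arm_command --motion '[{"offset": [0, 0, 0], "spin": -0.1654}, {"offset": [0, 0, 0], "spin": -0.1654}, {"offset": [0, 0, 0], "spin": -0.1654}, {"offset": [0, 0, 0], "spin": -0.1654}, {"offset": [0, 0, 0], "spin": -0.1654}]'

```text
time_s: 21.75
ee_pos: [617.5, 239.7, 147.7]
ee_rot: [-180.0, 0.0, 51.1]
force: [0.2, -0.6, -0.5]
gripper_width: 19.6
gripper_force: 50.0
```

>>> arm_command --motion '[{"offset": [0, 0, 0], "spin": -0.1654}, {"offset": [0, 0, 0], "spin": -0.1654}, {"offset": [0, 0, 0], "spin": -0.1654}, {"offset": [0, 0, 0], "spin": -0.1654}, {"offset": [0, 0, 0], "spin": 0}]'

```text
time_s: 22.38
ee_pos: [617.6, 239.7, 147.7]
ee_rot: [-180.0, 0.0, 88.6]
force: [0.2, -0.0, -1.5]
gripper_width: 19.3
gripper_force: 50.0
```

>>> arm_command --motion '[{"offset": [-0.005, -0.035, 0], "spin": 0}, {"offset": [-0.005, -0.035, 0], "spin": 0}, {"offset": [-0.005, -0.035, 0], "spin": 0}, {"offset": [-0.005, -0.0315, 0], "spin": 0}, {"offset": [0, 0, 0], "spin": 0}]'

```text
time_s: 23.0
ee_pos: [478.7, 222.5, 148.2]
ee_rot: [-179.9, 0.0, 88.6]
force: [0.7, -0.6, -1.2]
gripper_width: 19.5
gripper_force: 50.0
```

```bash
cat > rod.py <<'E'
from h import *
import sys
s,im,d=snap('wrist',sys.argv[1]); print(s['ee_pos'],s['ee_rot'],s['force'],s['gripper_width'],s['time_s'])
P=cloud('wrist',d,s); T=R.from_euler('xyz',s['ee_rot'],degrees=True).as_matrix()
q=P[~np.isnan(P[...,0])]; L=(q-np.array(s['ee_pos']))@T
# rod shaft: tool -x side; axis expected tool y=0,z=-16
m=(L[:,0]<-35)&(L[:,0]>-200)&(abs(L[:,1])<25)&(L[:,2]>-45)&(L[:,2]<5); a=L[m]
for lo in range(-200,-30,20):
    k=a[(a[:,0]>=lo)&(a[:,0]<lo+20)]
    if len(k)>5: print(lo,len(k),'y',k[:,1].min().round(1),k[:,1].max().round(1),'top z',np.percentile(k[:,2],3).round(1))
t=q[(q[:,2]>95)&(q[:,2]<128)&(q[:,1]>-140)&(q[:,1]<-20)&(abs(q[:,0]-472)<30)]; print('tube pts',len(t))
for lo in range(-140,-20,20):
    k=t[(t[:,1]>=lo)&(t[:,1]<lo+20)]
    if len(k)>5: print(lo,len(k),'x',k[:,0].min().round(1),k[:,0].max().round(1),'top',np.percentile(k[:,2],97).round(1))
for n in('push_rod','rod_tip','barrel_rear'):
    for r in env.pinpoint('wrist',n)[:1]: print(n,round(r['score'],2),np.round(r['location']),np.round(atz('wrist',r['location'],100,s)))
E
python3 rod.py w6.png
```

```text
[478.67368956 222.45142766 148.21706585] [-1.79937203e+02  2.18462853e-02  8.85781112e+01] [ 0.6903385  -0.55912508 -1.2344831 ] 19.54533306376782 23.0
-40 33 y -7.1 7.1 top z -24.5
tube pts 0
push_rod 0.87 [285. 260.] [480. 195. 100.]
```

View pics/w6.png

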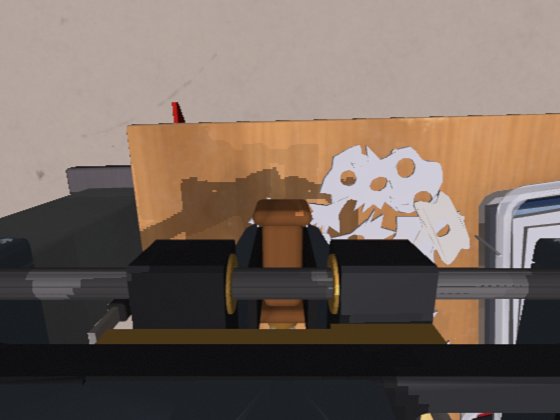

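The wrist picture shows the rod held square in the fingers at (283,250). I'll check its head against the tube with the fixed cameras' depth.

```bash
cat > rod2.py <<'E'
from h import *
from scipy.optimize import least_squares
s=env.state(); p=np.array(s['ee_pos']); print(p,s['time_s'])
T=R.from_euler('xyz',s['ee_rot'],degrees=True).as_matrix()
for c in('top','scene'):
    _,im,d=snap(c); P=cloud(c,d); q=P[~np.isnan(P[...,0])]; L=(q-p)@T
    m=(L[:,0]<-42)&(L[:,0]>-190)&(abs(L[:,1])<18)&(abs(L[:,2]+16)<20); a=L[m]
    if len(a)>20:
        f=lambda v:np.hypot(a[:,1]-v[0]-v[1]*(a[:,0]+120),a[:,2]-v[2]-v[3]*(a[:,0]+120))-7
        r=least_squares(f,[0,0,-16,0],loss='soft_l1').x; print(c,'shaft n',len(a),'at x=-120: y,z',r[[0,2]].round(1),'slopes',r[[1,3]].round(3),'tip y,z',(r[0]-95*r[1]).round(1),(r[2]-95*r[3]).round(1))
    h=L[(L[:,0]<-195)&(L[:,0]>-230)&(abs(L[:,1])<20)&(abs(L[:,2]+16)<25)]
    if len(h): print(c,'head',len(h),h.min(0).round(1),h.max(0).round(1))
    t=q[(q[:,2]>90)&(q[:,2]<124)&(q[:,1]>-150)&(q[:,1]<-45)&(abs(q[:,0]-472)<26)]
    if len(t)>50:
        f=lambda v:np.hypot(t[:,0]-v[0]-v[1]*(t[:,1]+100),t[:,2]-v[2])-20.5
        print(c,'tube',len(t),least_squares(f,[472,.0236,100],loss='soft_l1').x.round(4))
    for n in('rod_tip',):
        for r in env.pinpoint(c,n)[:2]: print(n,round(r['score'],2),np.round(r['location']),'proj exp',proj(c,p+T@[-215,0,-16]).round(1))
E
python3 rod2.py
```

```text
[481.94044718 223.09388155 148.16030609] 23.2
top shaft n 218 at x=-120: y,z [  3.3 -15.7] slopes [-0.009  0.007] tip y,z 4.1 -16.3
top head 36 [-212.5   -7.9  -32.2] [-196.4   14.   -18.6]
top tube 434 [4.760055e+02 1.360000e-02 9.911280e+01]
rod_tip 0.55 [214. 216.] proj exp [218.2 220.6]
scene shaft n 113 at x=-120: y,z [ -0.8 -14.6] slopes [ 0.023 -0.026] tip y,z -3.0 -12.1
```

>>> arm_command --motion '[{"offset": [0, 0, 0.025], "spin": 0}, {"offset": [0, 0, 0.025], "spin": 0}, {"offset": [0, 0, 0.014], "spin": 0}, {"offset": [0, 0, 0], "spin": 0}, {"offset": [0, 0, 0], "spin": 0}]'

```text
time_s: 24.02
ee_pos: [481.6, 223.1, 84.8]
ee_rot: [179.9, -0.0, 88.7]
force: [0.2, -0.5, -0.9]
gripper_width: 19.9
gripper_force: 50.0
```

```bash
python3 rod2.py; python3 -c "
from h import *
for i in range(3):
    env.grab_frame('top'); s=env.state(); print(s['ee_pos'],s['ee_rot'])"
```

```text
[481.61328127 223.11226857  84.7764612 ] 24.025
top shaft n 201 at x=-120: y,z [  3.2 -16.4] slopes [0.    0.018] tip y,z 3.2 -18.1
top head 34 [-213.2   -8.1  -29.6] [-195.2   14.3   -6.9]
top tube 438 [4.75930e+02 1.54000e-02 9.93693e+01]
rod_tip 0.83 [220. 219.] proj exp [220.4 221.6]
scene shaft n 71 at x=-120: y,z [  0.1 -15.2] slopes [ 0.002 -0.022] tip y,z -0.1 -13.1
scene tube 136 [4.720579e+02 1.370000e-02 1.010084e+02]
rod_tip 0.27 [277. 228.] proj exp [218.8 251.6]
[481.23019726 222.94916586  84.68440628] [ 1.79925681e+02 -2.64839074e-02  8.86819521e+01]
[481.07262263 222.88687617  84.52360865] [ 1.79946346e+02 -1.87977133e-02  8.86821471e+01]
[481.00584724 222.87407024  84.41675317] [ 1.79958117e+02 -1.25150190e-02  8.86856171e+01]
```

>>> arm_command --motion '[{"offset": [-0.01, -0.001, 0], "spin": 0}, {"offset": [-0.01, 0, 0], "spin": 0}, {"offset": [-0.01, 0, 0], "spin": 0}, {"offset": [-0.01, 0, 0], "spin": 0}, {"offset": [0, 0, 0], "spin": 0}]'

```text
time_s: 25.0
ee_pos: [478.8, 182.0, 84.0]
ee_rot: [-180.0, 0.0, 88.6]
force: [-0.9, 0.3, -1.3]
gripper_width: 19.6
gripper_force: 50.0
```

>>> arm_command --motion '[{"offset": [-0.01, 0, 0], "spin": 0}, {"offset": [-0.01, 0, 0], "spin": 0}, {"offset": [0, 0, 0], "spin": 0}]'

```text
time_s: 25.38
ee_pos: [478.3, 162.1, 84.0]
ee_rot: [-180.0, 0.0, 88.6]
force: [0.8, 0.5, -0.3]
gripper_width: 19.8
gripper_force: 50.0
```

>>> arm_command --motion '[{"offset": [-0.012, 0, 0], "spin": 0}, {"offset": [-0.012, 0, 0], "spin": 0}, {"offset": [-0.012, 0, 0], "spin": 0}, {"offset": [-0.012, 0, 0], "spin": 0}, {"offset": [-0.012, 0, 0], "spin": 0}]'

```text
time_s: 26.0
ee_pos: [477.9, 104.4, 84.6]
ee_rot: [179.9, -0.2, 88.6]
force: [0.7, 8.7, -0.0]
gripper_width: 19.7
gripper_force: 50.0
```

>>> arm_command --motion '[{"offset": [-0.008, 0, 0], "spin": 0}, {"offset": [-0.008, 0, 0], "spin": 0}]'

```text
time_s: 26.25
ee_pos: [477.5, 88.4, 84.5]
ee_rot: [179.9, -0.2, 88.6]
force: [-0.2, 8.2, -1.0]
gripper_width: 19.8
gripper_force: 50.0
```

>>> arm_command --motion '[{"offset": [-0.012, 0, 0], "spin": 0}, {"offset": [-0.012, 0, 0], "spin": 0}, {"offset": [-0.014, 0, 0], "spin": 0}, {"offset": [-0.014, 0, 0], "spin": 0}, {"offset": [-0.014, 0, 0], "spin": 0}]'

```text
time_s: 26.88
ee_pos: [474.9, 19.7, 84.0]
ee_rot: [-180.0, 0.0, 88.7]
force: [0.3, 0.0, -1.3]
gripper_width: 19.7
gripper_force: 50.0
```

>>> arm_command --motion '[{"offset": [-0.006, 0, 0], "spin": 0}, {"offset": [0, 0, 0], "spin": 0}, {"offset": [0, 0, 0], "spin": 0}]'

```text
time_s: 27.25
ee_pos: [475.0, 15.0, 84.0]
ee_rot: [-180.0, -0.0, 88.7]
force: [-0.0, -0.0, -1.0]
gripper_width: 19.7
gripper_force: 50.0
```

```bash
cat > pis.py <<'E'
from h import *
for c in ('top','scene','wrist'):
    s,im,d=snap(c)
    for r in env.pinpoint(c,'piston')[:2]: print(c,round(r['score'],2),np.round(r['location']),np.round(atz(c,r['location'],18,s)),'z100',np.round(atz(c,r['location'],100,s)))
    if c!='wrist':
        P=cloud(c,d); 
        m=(im.max(2)<70)&(np.hypot(P[...,0]-475,P[...,1]+229)<50)&(P[...,2]<60); q=P[m]; print(c,'dark in bowl',len(q),np.median(q,0) if len(q) else '')
E
python3 pis.py
```

```text
top 0.64 [294. 221.] [ 485. -235.   18.] z100 [ 482. -231.  100.]
top dark in bowl 85 [ 492.39768603 -236.65463953   35.55768317]
scene 0.54 [287. 231.] [ 517. -252.   18.] z100 [ 449. -203.  100.]
scene 0.29 [279. 228.] [ 543. -236.   18.] z100 [ 472. -189.  100.]
scene dark in bowl 3 [ 484.61955709 -242.74342714   36.78046394]
```

The force fell to zero and the dark piston shows in the bowl at about (488,-236). I'll draw the rod out and take it back to its old place.

>>> arm_command --motion '[{"offset": [0.025, 0, 0], "spin": 0}, {"offset": [0.04, 0, 0], "spin": 0}, {"offset": [0.04, 0, 0], "spin": 0}, {"offset": [0.04, 0, 0], "spin": 0}, {"offset": [0.04, 0, 0], "spin": 0}]'

```text
time_s: 28.18
ee_pos: [479.2, 201.3, 84.1]
ee_rot: [180.0, 0.0, 88.7]
force: [0.1, 0.5, -1.2]
gripper_width: 20.0
gripper_force: 50.0
```

>>> arm_command --motion '[{"offset": [0.025, 0, 0], "spin": 0}, {"offset": [0, 0, 0], "spin": 0}, {"offset": [0, 0, -0.03], "spin": 0}, {"offset": [0, 0, -0.034], "spin": 0}, {"offset": [0, 0, 0], "spin": 0}]'

```text
time_s: 28.8
ee_pos: [481.5, 224.6, 150.3]
ee_rot: [179.7, -0.1, 88.6]
force: [-0.8, 0.3, -1.2]
gripper_width: 19.2
gripper_force: 50.0
```

>>> arm_command --motion '[{"offset": [0.005, 0.035, 0], "spin": 0}, {"offset": [0.005, 0.035, 0], "spin": 0}, {"offset": [0.005, 0.035, 0], "spin": 0}, {"offset": [0.005, 0.033, 0], "spin": 0}, {"offset": [0, 0, 0], "spin": 0.1654}]'

```text
time_s: 29.42
ee_pos: [619.6, 240.5, 145.3]
ee_rot: [-179.9, 0.1, 78.9]
force: [-0.3, -0.3, -1.1]
gripper_width: 19.7
gripper_force: 50.0
```

>>> arm_command --motion '[{"offset": [0, 0, 0], "spin": 0.1654}, {"offset": [0, 0, 0], "spin": 0.1654}, {"offset": [0, 0, 0], "spin": 0.1654}, {"offset": [0, 0, 0], "spin": 0.1654}, {"offset": [0, 0, 0], "spin": 0.1654}]'

```text
time_s: 30.05
ee_pos: [617.4, 240.3, 145.9]
ee_rot: [-180.0, 0.2, 31.5]
force: [0.6, 0.4, -1.0]
gripper_width: 19.5
gripper_force: 50.0
```

>>> arm_command --motion '[{"offset": [0, 0, 0], "spin": 0.1654}, {"offset": [0, 0, 0], "spin": 0.1654}, {"offset": [0, 0, 0], "spin": 0.1654}, {"offset": [0, 0, 0], "spin": 0.1654}, {"offset": [0, 0, 0], "spin": 0}]'

```text
time_s: 30.68
ee_pos: [617.5, 240.6, 146.2]
ee_rot: [179.9, 0.2, -6.0]
force: [-0.3, -0.7, -1.2]
gripper_width: 19.7
gripper_force: 50.0
```

```bash
python3 rod2.py
```

```text
[617.52090632 240.55364249 146.22055225] 30.675
top tube 441 [4.759576e+02 2.800000e-03 9.935100e+01]
scene shaft n 251 at x=-120: y,z [  1.2 -16.8] slopes [ 0.002 -0.003] tip y,z 1.0 -16.6
scene head 80 [-216.4  -10.   -29.8] [-197.4   12.    -9.4]
scene tube 460 [4.728524e+02 2.580000e-02 1.004166e+02]
rod_tip 0.68 [132. 292.] proj exp [131.7 294.8]
```

Rod is level in the grip. Lower it by 147 mm, in stages.

>>> arm_command --motion '[{"offset": [0, 0, 0.04], "spin": 0}, {"offset": [0, 0, 0.045], "spin": 0}, {"offset": [0, 0, 0.035], "spin": 0}, {"offset": [0, 0, 0.015], "spin": 0}, {"offset": [0, 0, 0.006], "spin": 0}]'

```text
time_s: 31.5
ee_pos: [618.5, 241.7, 6.7]
ee_rot: [180.0, 0.0, -6.1]
force: [-0.1, 0.2, -1.0]
gripper_width: 20.2
gripper_force: 50.0
```

>>> arm_command --motion '[{"offset": [0, 0, 0.004], "spin": 0}, {"offset": [0, 0, 0], "spin": 0}, {"offset": [0, 0, 0], "spin": 0}]'

```text
time_s: 31.88
ee_pos: [618.9, 241.8, 4.1]
ee_rot: [-180.0, -0.1, -6.1]
force: [0.5, -0.2, -1.0]
gripper_width: 19.9
gripper_force: 50.0
```

>>> arm_command --motion '[{"offset": [0, 0, 0.003], "spin": 0}, {"offset": [0, 0, 0.002], "spin": 0}, {"offset": [0, 0, 0.001], "spin": 0}, {"offset": [0, 0, 0], "spin": 0}]'

```text
time_s: 32.38
ee_pos: [618.3, 241.6, -2.0]
ee_rot: [-180.0, -0.0, -6.1]
force: [-1.2, -0.9, 5.5]
gripper_width: 19.7
gripper_force: 50.0
```

Contact with the bench. Release, then go up.

>>> arm_command --motion '[{"offset": [0, 0, 0], "spin": 0}, {"offset": [0, 0, 0], "spin": 0}, {"offset": [0, 0, 0], "spin": 0}, {"offset": [0, 0, 0], "spin": 0}, {"offset": [0, 0, 0], "spin": 0}]' --jaw 0.06

```text
time_s: 33.0
ee_pos: [618.3, 241.6, -3.1]
ee_rot: [180.0, 0.0, -6.1]
force: [-0.0, -0.7, 0.8]
gripper_width: 60.0
gripper_force: 0.0
```

>>> arm_command --motion '[{"offset": [0, 0, -0.02], "spin": 0}, {"offset": [0, 0, -0.05], "spin": 0}, {"offset": [0, 0, -0.06], "spin": 0}, {"offset": [0, 0, -0.06], "spin": 0}, {"offset": [0, 0, -0.06], "spin": 0}]'

```text
time_s: 33.62
ee_pos: [618.0, 241.5, 249.1]
ee_rot: [-180.0, -0.0, -6.1]
force: [0.9, -0.7, 0.1]
gripper_width: 59.9
gripper_force: 0.0
```

>>> arm_command --motion '[{"offset": [0, 0.06, 0], "spin": 0}, {"offset": [0, 0.06, 0], "spin": 0}, {"offset": [0, 0.06, 0], "spin": 0}, {"offset": [0, 0.06, 0], "spin": 0}, {"offset": [0, 0, 0], "spin": 0}]'

```text
time_s: 34.25
ee_pos: [592.2, -0.8, 247.3]
ee_rot: [179.9, -0.0, -6.4]
force: [0.6, 1.1, 0.5]
gripper_width: 59.9
gripper_force: 0.0
```

```bash
python3 pis.py; python3 - <<'E'
from h import *
s,im,d=snap('wrist','w9.png'); print(s['ee_pos'],s['ee_rot'],s['time_s'])
P=cloud('wrist',d,s); q=P[~np.isnan(P[...,0])]
gr=q[(q[:,2]>152)&(q[:,2]<172)&(q[:,0]>580)&(q[:,0]<670)&(q[:,1]<-40)&(q[:,1]>-110)]
if len(gr): print('die grip',len(gr),gr.mean(0),gr.min(0),gr.max(0))
for c in('top','scene'):
    _,im,d=snap(c,c+'9.png'); P=cloud(c,d); q=P[~np.isnan(P[...,0])]
    r=q[(q[:,2]>12)&(q[:,2]<60)&(abs(q[:,1]-(240+(617-q[:,0])*.107))<16)&(q[:,0]>395)&(q[:,0]<655)]
    print(c,'rod',len(r),r.min(0) if len(r) else'',r.max(0) if len(r) else '')
    g=q[(q[:,2]>150)&(q[:,2]<172)&(q[:,0]>580)&(q[:,0]<670)&(q[:,1]<-40)&(q[:,1]>-110)]
    if len(g): print(c,'die',len(g),g.mean(0),g.min(0),g.max(0))
    b=q[(abs(q[:,2]-58)<4)&(q[:,1]<-160)&(q[:,1]>-310)&(abs(q[:,0]-480)<80)]
    if len(b): print(c,'bowl',cv2.minEnclosingCircle(b[:,:2].astype(np.float32)))
E
```

```text
top 0.38 [294. 220.] [ 488. -234.   18.] z100 [ 484. -230.  100.]
top dark in bowl 81 [ 495.25020657 -240.16344602   34.83503598]
scene 0.41 [289. 233.] [ 504. -249.   18.] z100 [ 437. -201.  100.]
scene dark in bowl 2 [ 488.95118469 -243.37284471   42.45467534]
wrist 0.55 [482. 241.] [ 489. -244.   18.] z100 [ 523. -195.  100.]
[592.99932046   4.45092477 246.90994528] [-1.79988437e+02  7.71259922e-03 -5.96882274e+00] 34.55
die grip 692 [609.4054297  -72.92066747 160.79221643] [599.90995771 -86.5121589  152.04227506] [617.65241202 -60.66749487 165.12979428]
top rod 337 [410.24835952 226.0176415   12.06188887] [649.89698394 275.21411271  35.23118705]
top die 26 [611.71761493 -77.78863853 159.82219635] [604.80439169 -85.25181344 152.29069441] [619.60150291 -69.15960657 168.3120051 ]
top bowl ((478.3981018066406, -227.2010498046875), 61.892578125)
scene rod 467 [402.53510443 223.46228675  12.44384161] [647.86817676 273.48566071  32.64045007]
scene bowl ((474.4769287109375, -230.64724731445312), 64.24378204345703)
```

```bash
python3 - <<'E'
from h import *
s,im,d=snap('wrist'); P=cloud('wrist',d,s); q=P[~np.isnan(P[...,0])]
g=q[(q[:,2]>158)&(q[:,2]<172)&(q[:,0]>590)&(q[:,0]<630)&(q[:,1]<-58)&(q[:,1]>-90)]
for a in range(598,622,2):
    k=g[(g[:,0]>=a)&(g[:,0]<a+2)]
    if len(k): print(a,len(k),np.median(k[:,2]).round(1))
A=np.c_[g[:,:2],np.ones(len(g))]; print(np.linalg.lstsq(A,g[:,2],rcond=None)[0])
# plate visible on -x side below bar
p=q[(q[:,2]>35)&(q[:,2]<100)&(q[:,0]>560)&(q[:,0]<625)&(q[:,1]<-50)&(q[:,1]>-100)]
for a in range(35,100,10):
    k=p[(p[:,2]>=a)&(p[:,2]<a+10)]
    if len(k): print('plate',a,len(k),np.median(k,0).round(1),k[:,0].min())
E
```

```text
598 1 159.8
600 42 160.6
602 65 161.5
604 74 162.5
606 72 163.0
608 79 163.2
610 84 163.4
612 92 162.2
614 40 159.5
616 1 158.9
[-2.40782579e-03 -2.62305885e-02  1.61752759e+02]
plate 65 54 [624.  -57.9  71.8] 622.0867007907075
plate 75 84 [621.7 -61.5  79.4] 619.1787673594329
```

```bash
python3 -c "
from workcell import env
print(env.job_done())"
```

```text
the job is handed in; nothing more can be done
None
```

I handed the job in at about 35 s of the 72 s allowed, with no verdict shown. By my last camera check the die hangs on the rail against the row (tilted about 0.25–0.3 rad, limit 0.4), the piston is in the unmoved bowl, and the rod lies flat on the bench; I did not re-measure the bystander items, though no move went near them.

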